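# Stroke check of a sprung tilt-table corner at the wafer microscope bench

### The job

Check the stroke of the spring-backed corner of the three-cornered tilt table with the wafer case on it: with a fingertip press down the round black finger pad on that corner until the pointer stands in the broad black bar of its upright scale, no further, and keep it there for a good second. Then let the corner come up slowly under the finger, without snapping back, until the pointer is home on its zero line, and take the hand away. Do not pick anything up, and leave the wafer case and the things lying around where they are.

Things in the scene. Friction and masses are not known exactly. Their poses are not given: they have to be found in the camera images.
- tilt_plate (a joint): Tilt of the upper aluminium plate, rad: 0 = level and home (on a stop, pointer on the zero line), growing as the sprung corner goes down. Middle of the broad mark at 0.082, bar from 0.065 to 0.099, end stop 0.130. At the finger pad it takes about 3 N to start and 6 N at the mark; let go, it springs straight back. Hinge line: level, 158 mm behind the pad's middle, 50 mm above the bench.
- pad_top (a point): Centre of the top of the finger pad: flat round black disc, 32 mm across, 4 mm proud of the plate, on the sprung corner; 62 mm above the bench when home. It moves with the plate and sinks 13 mm to the middle of the mark (2.7 mm more or less reaches the bar's edges). x points outwards from the hinge line over the corner to the scale, z up (both tilt with the plate).
- tilt_table: Black fixed base under the aluminium plate, both triangles of about 220 mm a side with rounded corners. Origin on the bench under the middle; x points to the sprung corner (pad 95 mm out, scale 155 mm out, scale top 11 mm above the pad top). The other two corners carry brass knurled screws and do not give. Loose things stand 80 mm or more to the sides of the pad.
- pointer_tip (a point): Tip of the dark steel pointer, a thin rod with a 14 mm cross blade, that sticks out of the sprung corner through the slot of the scale, 73 mm outwards of the pad's middle, 54 mm above the bench when home. It moves with the plate, 19 mm down from home to the middle of the mark.
- mark (a point): Middle of the broad black bar (8 mm high) on the upright white scale, 35 mm above the bench and 19 mm below the zero line. The scale is 40 mm wide and 50 mm high, slotted down its middle, fixed to the table's base; it has a long thin zero line near the top, two short lines, the broad bar, and one short line below.
- case_mid (a point): Centre of the clear eight-sided wafer case (100 mm over the flats, 12 mm high, about 90 g, bronze wafer inside) that lies loose on the round rubber mat on the plate.
- case_seat (a point): Where the case's centre belongs, 6 mm over the middle of the rubber mat; moves with the plate. It lies 103 mm inwards of the pad's middle; the case's near edge is 45 mm or more from there and its top 10 mm above the pad top.
- objective_mid (a point): Centre (half-way up) of a loose bystander: steel microscope objective standing on its flange, 31 mm across, 49 mm tall.
- eyepiece_mid (a point): Centre (half-way up) of a loose bystander: black microscope eyepiece standing on end, 38 mm across, 47 mm tall.
- jar_mid (a point): Centre (half-way up) of a loose bystander: small clear jar with an orange lid, 56 mm across, 65 mm tall.
- tweezers_mid (a point): Centre (half-way up) of a loose bystander: flat steel wafer tweezers lying down, 134 mm long, 5 mm thick.
- hex_key_mid (a point): Centre (half-way up) of a loose bystander: dark L-shaped hex key lying down, 75 mm long, 5 mm thick.
There are look-alikes about, which are no part of the job. Of the things like the part that bears case_mid, leave any that is green, orange or yellow; of the rest the smaller one is meant.

How it is judged:
By the outcome, as a careful person would: the job done as asked, in the order asked, and still so for the second after the job is handed in, with the robot touching nothing.
It also fails if it takes over 42 s, if anything falls off the work surface, if the arm or the gripper's body presses on something with over 40 N, if the wrist force passes 120 N, or if a joint passes its speed limit or range.

### The arm

A 6-joint arm with a two-finger parallel gripper is mounted at the origin on the work surface. World frame = base frame: x ahead of the robot, y to its left, z up, the work surface at z = 0. Lengths are in m, angles in degrees, forces in N, time in s.
With the tool pointing down it reaches from about 0.25 to 0.775 m from the base axis. Payload 4 kg.
Tool frame: the origin (TCP) lies on the centre line of the jaws, within the pads' length; the fingertips stand 17 mm ahead of it and the grasp point (between the pads) lies 2 mm behind it; x points along the fingers, y is the direction in which the jaws open and shut, and the axes are right-handed (so a half turn about x gives the same grasp; the last joint's range is limited). The gripper opens to 94 mm and grips with 3 to 60 N. Pads are 16 mm wide; open, the fingers measure 119 mm over their backs; the gripper's body (75 mm by 177 mm) begins 78 mm behind the grasp point.
Start: joints at [64.681, 4.996, 78.535, -0, 96.463, -5.907], TCP at [0.183, 0.519, 0.223] pointing down, gripper open.
Joint ranges: [-177.83, 177.83], [-43.37, 116.18], [15.69, 146.23], [-61.86, 241.86], [9.47, 152.12], [-147.06, 147.06]. Speed limits (degrees/s): [159.86, 159.86, 180, 180, 180, 180].

### API

Orientations are given as a 3x3 rotation matrix whose columns are the frame's x, y, z axes.
In Python, from rig import telemetry, viewer, order, nets gives the robot as it stands.
- The arm moves only by the tool move_arm, never from a script. Its argument "rows" is a list of rows, each an object with "xyz": the shift along the tool's x, y, z in m, a list of three; "delta_rot": the turn, a rotation vector about the tool's x, y, z in rad, a list of three; "claw": the opening, from 0 (shut) to 1 (fully open). A call has 1 to 20 rows; each row is the pose to reach, as a shift and turn from the pose measured when the call began, along the tool's axes at that moment; what a row does not reach only later rows make up. A row lasts 1/12 s, in which the tool goes at most 41.7 mm and 7.16 degrees, less where a joint would pass 70% of its speed; a pose out of reach is approached as far as the arm can. A call with a gripper value outside its range is refused whole. The fingers move at their own pace and stop on an object; "force" is the grip in N (left out, the last holds). Time passes only in rows, so rows that repeat a pose let the fingers close. It gives the time, the measured TCP pose, the force and the opening at its end, in the units of the state.
- telemetry.read_state(): the state, without advancing time (a new reading comes with each control period).
- viewer.snapshot(name): name is "scene" or "top" or "wrist"; returns a dict with "frame" (420x560x3 uint8, red, green, blue), "range_z" (420x560 float32, m along the optical axis (not along the pixel's ray), 0 where there is no reading), "mtx" (3x3 intrinsics, pixels), "extrinsics" (4x4, takes a point from world to camera coordinates); the wrist camera has in their place "mount" (4x4, takes a point from camera to tool coordinates, whose origin is the TCP and whose axes are the tool frame's). Camera axes: x right, y up, looking along -z (the intrinsics and any distortion apply to the point x, -y, -z); pixel columns grow to the right and rows downward; lengths in m; the calibration is good to about 2 mm. The wrist camera is an equidistant fisheye: a pixel r from the principal point sees the ray r / f radians off the axis. A picture is of the moment at which its call begins: read the wrist's pose just before it.
- order.close_job(): hands the job in, once; it reports no verdict.
Trained networks look in a picture, given as the dict that the camera call returned (one of the last four; its "shot" number tells which), for a name from the list of things; names that differ only in an ending like _2 or _b are one class to them, and where a whole thing is asked for, a point or a joint stands for the part that bears it (a point fixed in the world has none). Each returns a list of dicts, best first, with "conf" (0 to 1); they miss things now and then, are a little off and sometimes report something else, mostly with a low value. They report only what shows in the picture. A call takes as long as a camera call. They do not tell look-alikes from the thing itself.
- nets.find_in(picture, name): "at" ([x, y, z] in m, in world coordinates, good to about 4 mm: the middle of the surface that is visible of it).
- nets.mark_of(picture, name): "at" ([x, y, z] in m, in world coordinates, good to about 4 mm: a listed point, or the origin of a listed thing).
The state is a dict: "t": time; "qpos": joint angles; "joint_velocities": joint speeds; "joint_efforts": joint torques, N m; "tcp_pos": TCP position; "eef_rot": TCP orientation; "force": force on the tool from outside, world axes, zero at the start; "wrist_torque": the same for the moment, N m; "finger_gap": finger opening in m.
Only numpy, scipy, OpenCV 4.12 (cv2) and the standard library are available. Lean on these libraries where they do the work, as an engineer would, in place of code of your own. Each camera call takes 0.05 s, during which the arm holds its last target. There are 200 camera calls.

## Working session

There is one attempt and no reset: what is moved stays moved. The work goes in short steps, Python scripts to look and compute and a tool call to move; the robot and the scene stay as the last step left them, time stands still between calls to the robot, and variables do not carry over. Pictures are saved under pics/ and viewed, about 8 in all and at most 12, crops included, and the job is handed in when it is done.

Besides the shell and the picture viewer there is one more tool, called after ">>>" as a command line: name --argument value ..., lists and objects as JSON in quotes. move_arm: Moves the arm, as the interface text tells. Its arguments: {"type":"object","properties":{"rows":{"type":"array","items":{"type":"object","properties":{"xyz":{"type":"array","items":{"type":"number"}},"delta_rot":{"type":"array","items":{"type":"number"}},"claw":{"type":"number"}}}},"force":{"type":"number"}},"required":["rows"]}

```bash
mkdir -p pics; cat > h.py <<'E'
import numpy as np, cv2
from rig import telemetry, viewer, order, nets
def save(p,n): cv2.imwrite('pics/'+n+'.png',p['frame'][:,:,::-1])
def pix(p,X):
    c=p['extrinsics']@np.r_[X,1]; q=p['mtx']@np.array([c[0],-c[1],-c[2]]); return (q[:2]/q[2]).round()
def pts(p):
    d=p['range_z']; v,u=np.mgrid[:d.shape[0],:d.shape[1]]; K=p['mtx']
    c=np.stack([(u-K[0,2])/K[0,0]*d,-(v-K[1,2])/K[1,1]*d,-d,np.ones_like(d)],-1)
    return (c@np.linalg.inv(p['extrinsics']).T)[...,:3]
E
python3 - <<'E'
from h import *
s=telemetry.read_state(); print(s)
for c in ('scene','top'):
    p=viewer.snapshot(c); save(p,c+'0')
    for n in ('pad_top','tilt_table','pointer_tip','mark','case_mid','case_seat','objective_mid','eyepiece_mid','jar_mid'):
        for r in nets.mark_of(p,n)[:4]: print(c,n,np.round(r['at'],4),round(r['conf'],2),pix(p,r['at']))
E
```

```text
{'t': 0.0, 'qpos': array([ 6.46805266e+01,  5.03750314e+00,  7.86252390e+01, -1.19691484e-04,
        9.64624342e+01, -5.90586871e+00]), 'joint_velocities': array([-0.13917654,  0.00278794,  0.06826481, -0.00650872,  0.00325109,
        0.08742124]), 'joint_efforts': array([-1.11790489e-04, -3.40201485e+01, -3.02419138e+01,  7.14623882e-02,
        3.33149219e-02, -1.37530033e-04]), 'tcp_pos': array([0.18258158, 0.51825972, 0.22131508]), 'eef_rot': array([[-9.32460183e-04,  3.32384294e-01,  9.43143580e-01],
       [-1.97575440e-03,  9.43141536e-01, -3.32385527e-01],
       [-9.99997613e-01, -2.17335634e-03, -2.22732199e-04]]), 'force': array([-0.33841993,  0.26476659, -0.60310993]), 'wrist_torque': array([-0.00740673,  0.01851739, -0.05465697]), 'finger_gap': 0.0940472348104485}
scene pad_top [0.6358 0.0324 0.0604] 0.84 [263. 254.]
scene pad_top [0.7089 0.0151 0.0365] 0.74 [237. 292.]
scene pointer_tip [0.7101 0.018  0.0553] 0.92 [237. 286.]
scene pointer_tip [ 0.5491  0.0547 -0.0012] 0.51 [291. 246.]
scene mark [0.7063 0.0152 0.0351] 0.59 [238. 291.]
scene case_mid [ 0.345  -0.0568 
[... 322 characters left out ...]
_mid [0.6218 0.2303 0.03  ] 0.88 [374. 291.]
scene jar_mid [0.6365 0.0331 0.0642] 0.7 [263. 253.]
top pad_top [0.6382 0.0303 0.0631] 0.97 [269. 173.]
top pointer_tip [0.7051 0.0103 0.0544] 0.96 [277. 147.]
top mark [0.7078 0.0182 0.0346] 0.96 [274. 148.]
top case_mid [0.4561 0.2864 0.0031] 0.89 [168. 251.]
top case_mid [ 0.4697 -0.2966  0.0075] 0.84 [401. 242.]
top case_mid [ 0.3441 -0.055   0.0107] 0.73 [306. 295.]
top case_mid [0.3507 0.1273 0.0058] 0.66 [232. 293.]
top objective_mid [0.6664 0.1375 0.026 ] 0.63 [226. 165.]
top objective_mid [0.7066 0.0171 0.0358] 0.19 [274. 148.]
top eyepiece_mid [ 0.6189 -0.0885  0.02  ] 0.59 [317. 184.]
top jar_mid [0.6254 0.2325 0.0349] 0.77 [187. 181.]
```

View pics/scene0.png

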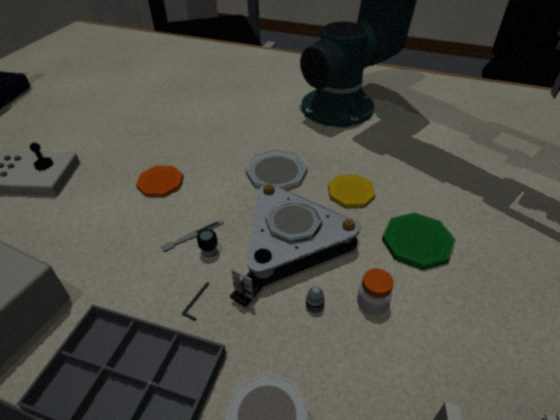

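View pics/top0.png

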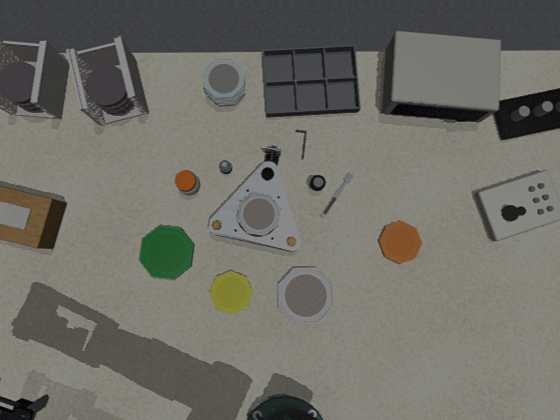

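The only tilt table is at top px (258,212). What could be taken for the pad: black disc on the plate's corner, top (268,173) / scene (263,254); the eyepiece (317,183); the scale foot (272,152); the joystick (512,213). Brass screws at (216,225) and (291,241) mark the rigid corners. The case on the mat, top (259,214), is the smaller clear one; the bigger clear one at (305,295) and the green, orange and yellow ones are look-alikes. I choose the corner disc and check it in a crop.

```bash
python3 - <<'E'
from h import *
a=viewer.snapshot('scene');b=viewer.snapshot('top')
P=pts(b)
for p,n in((a,'s'),(b,'t')):
    print(n,[ (np.round(r['at'],4),round(r['conf'],2)) for r in nets.find_in(p,'pad_top')[:3]], [ (np.round(r['at'],4),round(r['conf'],2)) for r in nets.mark_of(p,'tilt_table')[:2]])
# dark pixels around pad at proper height
for p in(a,b):
    Q=pts(p);g=p['frame'].max(2)
    m=(np.hypot(Q[...,0]-.637,Q[...,1]-.031)<.03)&(g<60)&(Q[...,2]>.052)&(Q[...,2]<.075)
    print(m.sum(),Q[m].mean(0),np.median(Q[m],0),Q[m].min(0),Q[m].max(0))
ca=cv2.resize(a['frame'][200:320,190:350],(0,0),fx=4.9,fy=4.9,interpolation=cv2.INTER_CUBIC)
cv2.imwrite('pics/crop.png',ca[:,:,::-1])
E
```

```text
s [(array([0.5713, 0.0541, 0.0573]), 0.83), (array([0.64  , 0.2284, 0.0562]), 0.16)] [(array([ 0.5467,  0.0519, -0.0018]), 0.83)]
t [(array([0.5386, 0.0417, 0.0572]), 0.57)] []
213 [0.6400038  0.0343283  0.06147164] [0.64016371 0.03434229 0.06161857] [0.62287209 0.01820593 0.05323794] [0.66074717 0.05420557 0.06505713]
121 [0.63768778 0.03544978 0.06239465] [0.638063   0.0359288  0.06221037] [0.62328921 0.02148806 0.05820706] [0.65428328 0.05049098 0.06728691]
```

View pics/crop.png

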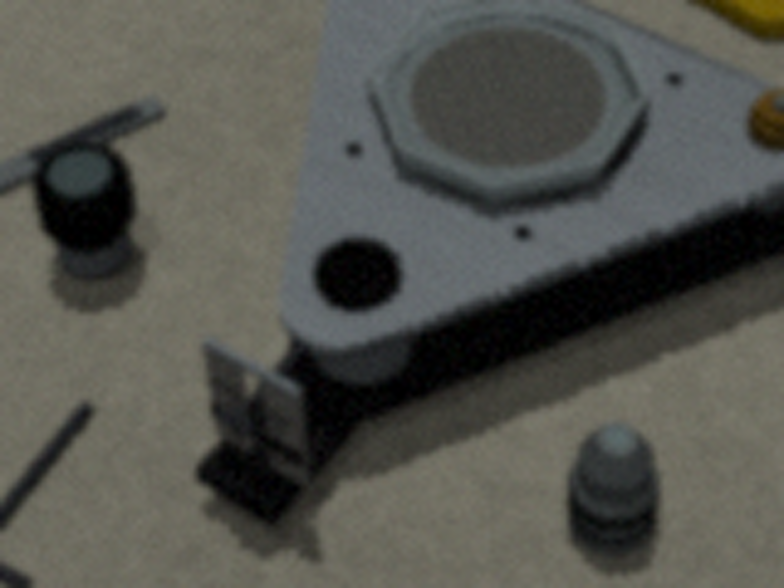

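The crop shows the black disc at (358,273) on the plate's corner behind the slotted scale, with no brass screw. That is the sprung corner's pad. I'm moving over it with the fingers shut.

>>> move_arm --rows '[{"xyz":[0,-0.305,0.59],"delta_rot":[-0.094,0,0],"claw":0},{"xyz":[0,-0.305,0.59],"delta_rot":[-0.094,0,0],"claw":0},{"xyz":[0,-0.305,0.59],"delta_rot":[-0.094,0,0],"claw":0},{"xyz":[0,-0.305,0.59],"delta_rot":[-0.094,0,0],"claw":0},{"xyz":[0,-0.305,0.59],"delta_rot":[-0.094,0,0],"claw":0},{"xyz":[0,-0.305,0.59],"delta_rot":[-0.094,0,0],"claw":0},{"xyz":[0,-0.305,0.59],"delta_rot":[-0.094,0,0],"claw":0},{"xyz":[0,-0.305,0.59],"delta_rot":[-0.094,0,0],"claw":0},{"xyz":[0,-0.305,0.59],"delta_rot":[-0.094,0,0],"claw":0},{"xyz":[0,-0.305,0.59],"delta_rot":[-0.094,0,0],"claw":0},{"xyz":[0,-0.305,0.59],"delta_rot":[-0.094,0,0],"claw":0},{"xyz":[0,-0.305,0.59],"delta_rot":[-0.094,0,0],"claw":0},{"xyz":[0,-0.305,0.59],"delta_rot":[-0.094,0,0],"claw":0},{"xyz":[0,-0.305,0.59],"delta_rot":[-0.094,0,0],"claw":0},{"xyz":[0,-0.305,0.59],"delta_rot":[-0.094,0,0],"claw":0},{"xyz":[0,-0.305,0.59],"delta_rot":[-0.094,0,0],"claw":0},{"xyz":[0,-0.305,0.59],"delta_rot":[-0.094,0,0],"claw":0},{"xyz":[0,-0.305,0.59],"delta_rot":[-0.094,0,0],"claw":0},{"xyz":[0,-0.305,0.59],"delta_rot":[-0.094,0,0],"claw":0},{"xyz":[0,-0.305,0.59],"delta_rot":[-0.094,0,0],"claw":0}]'

```text
t: 2.97
tcp_pos: [0.6373, 0.0361, 0.2229]
eef_rot: [[0.0, 0.241, 0.971], [0.0, 0.971, -0.241], [-1.0, 0.001, 0.0]]
force: [-0.3, 0.1, 0.0]
finger_gap: 0.0007
```

```bash
python3 - <<'E'
from h import *
s=telemetry.read_state(); print(s['t'],s['tcp_pos'],s['eef_rot'],s['force'],s['finger_gap'],s['qpos'])
w=viewer.snapshot('wrist'); save(w,'w1'); print(w['mtx'],w['mount'])
for n in('pad_top','pointer_tip','mark','case_mid','case_seat','tilt_table'):
    print(n,[(np.round(r['at'],4),round(r['conf'],2)) for r in nets.mark_of(w,n)[:2]])
E
```

```text
2.9667 [0.637306   0.03613711 0.22290706] [[ 2.56188496e-04  2.41026982e-01  9.70518381e-01]
 [ 4.81521371e-04  9.70518271e-01 -2.41027082e-01]
 [-9.99999851e-01  5.29073707e-04  1.32575973e-04]] [-0.30697693  0.1196846   0.0260661 ] 0.000669469947369195 [-1.85639143e+00  1.63751175e+01  6.52516150e+01  2.83513895e-02
  9.83594893e+01 -7.79051006e+01]
[[325.1922621    0.         273.42507445]
 [  0.         325.1922621  207.96203774]
 [  0.           0.           1.        ]] [[-3.94993264e-04  2.66145862e-01 -9.63932686e-01 -1.61088054e-01]
 [ 9.99999631e-01  8.40974063e-04 -1.77576041e-04 -3.21302369e-04]
 [ 7.63381259e-04 -9.63932400e-01 -2.66146096e-01 -7.64814963e-02]
 [ 0.00000000e+00  0.00000000e+00  0.00000000e+00  1.00000000e+00]]
pad_top [(array([0.6371, 0.0372, 0.0626]), 0.65), (array([0.542 , 0.0518, 0.0624]), 0.46)]
pointer_tip []
mark [(array([0.7078, 0.016 , 0.0324]), 0.63)]
case_mid [(array([ 0.4704, -0.2984,  0.0084]), 0.97), (array([0.5416, 0.0527, 0.0608]), 0.89)]
case_seat []
tilt_table []
```

View pics/w1.png

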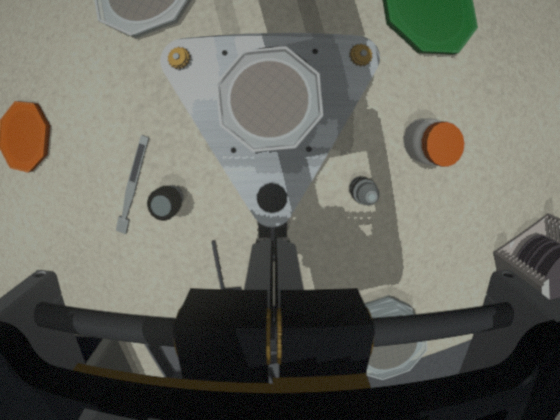

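The wrist view shows the pad at (272,197), straight on the fingers' line at x≈274. The table's symmetry axis is aligned with it. I'll measure the pad precisely and then descend.

```bash
cat >> h.py <<'E'
def wray(w,s,u,v,z):
    K=w['mtx']; a=(u-K[0,2])/K[0,0]; b=(v-K[1,2])/K[1,1]; r=np.hypot(a,b)
    k=np.sin(r)/r if r else 1
    d=np.array([a*k,-b*k,-np.cos(r)]); M=w['mount']
    o=s['tcp_pos']+s['eef_rot']@M[:3,3]; D=s['eef_rot']@M[:3,:3]@d
    return o+D*(z-o[2])/D[2]
E
python3 - <<'E'
from h import *
s=telemetry.read_state(); w=viewer.snapshot('wrist')
g=w['frame'].max(2); m=np.zeros(g.shape,np.uint8); m[180:216,252:292]=(g[180:216,252:292]<45)
n,l,st,c=cv2.connectedComponentsWithStats(m); i=1+st[1:,4].argmax(); print(st[i],c[i])
print(wray(w,s,*c[i],.062), wray(w,s,270,99,.07))
t=viewer.snapshot('top'); print([(np.round(r['at'],4),r['conf']) for r in nets.mark_of(t,'pad_top')[:2]])
E
```

```text
[259 184  28  27 459] [273.32461874 198.11546841]
[0.63959138 0.03485684 0.062     ] [0.54262468 0.05580302 0.07      ]
[(array([0.641 , 0.0327, 0.0614]), 0.56)]
```

>>> move_arm --rows '[{"xyz":[0.03,-0.001,0.002],"claw":0},{"xyz":[0.06,-0.001,0.002],"claw":0},{"xyz":[0.09,-0.001,0.002],"claw":0},{"xyz":[0.115,-0.001,0.002],"claw":0},{"xyz":[0.13,-0.001,0.002],"claw":0},{"xyz":[0.135,-0.001,0.002],"claw":0},{"xyz":[0.135,-0.001,0.002],"claw":0},{"xyz":[0.135,-0.001,0.002],"claw":0}]'

```text
invalid input at $.rows[0]: expected keys xyz, delta_rot, claw
```

```bash
python3 - <<'E'
from h import *
s=telemetry.read_state(); print(s['t'],s['tcp_pos'],s['eef_rot'][:,0],s['force'])
a=viewer.snapshot('scene'); b=viewer.snapshot('top')
for p in(a,b):
  for n in('pointer_tip','pad_top'): print(n,[(np.round(r['at'],4),round(r['conf'],2)) for r in nets.mark_of(p,n)[:2]])
w=viewer.snapshot('wrist')
f=lambda p,u,v:cv2.resize(p['frame'][v:v+60,u:u+80],(400,300),interpolation=cv2.INTER_CUBIC)
o=np.vstack([np.hstack([f(a,210,250),f(b,230,130)]),np.hstack([cv2.resize(w['frame'],(400,300)),f(w,234,190)])])
cv2.imwrite('pics/c2.png',o[:,:,::-1])
E
```

```text
3.4667 [0.637789   0.03520388 0.22262879] [ 2.33863167e-04  4.72488851e-05 -9.99999972e-01] [ 0.71436048 -0.08523296  0.03254947]
pointer_tip [(array([0.7105, 0.0187, 0.0525]), 0.92)]
pad_top [(array([0.636 , 0.0347, 0.0596]), 0.9)]
pointer_tip []
pad_top [(array([0.6397, 0.0337, 0.0647]), 0.85)]
```

View pics/c2.png

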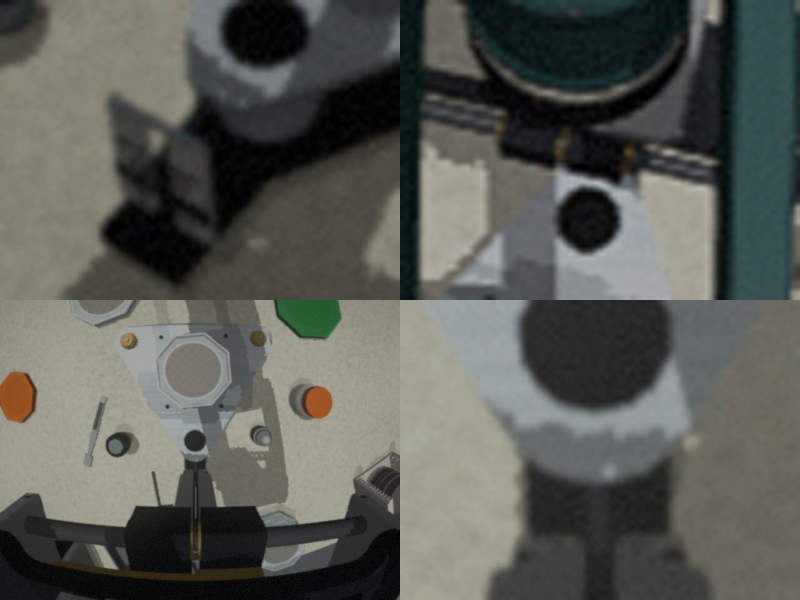

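The call was refused for a missing key, so nothing moved. The composite shows the state before descent: scale at scene crop (165,170), pad clear of everything. I'm repeating it with all the keys.

>>> move_arm --rows '[{"xyz":[0.03,-0.0005,0.0015],"delta_rot":[0,0,0],"claw":0},{"xyz":[0.06,-0.0005,0.0015],"delta_rot":[0,0,0],"claw":0},{"xyz":[0.09,-0.0005,0.0015],"delta_rot":[0,0,0],"claw":0},{"xyz":[0.115,-0.0005,0.0015],"delta_rot":[0,0,0],"claw":0},{"xyz":[0.13,-0.0005,0.0015],"delta_rot":[0,0,0],"claw":0},{"xyz":[0.135,-0.0005,0.0015],"delta_rot":[0,0,0],"claw":0},{"xyz":[0.135,-0.0005,0.0015],"delta_rot":[0,0,0],"claw":0},{"xyz":[0.135,-0.0005,0.0015],"delta_rot":[0,0,0],"claw":0},{"xyz":[0.135,-0.0005,0.0015],"delta_rot":[0,0,0],"claw":0}]'

```text
t: 4.57
tcp_pos: [0.6405, 0.034, 0.0896]
eef_rot: [[0.004, 0.243, 0.97], [-0.0, 0.97, -0.243], [-1.0, 0.001, 0.003]]
force: [1.1, -0.1, -0.1]
finger_gap: 0.0
```

```bash
python3 - <<'E'
from h import *
a=viewer.snapshot('scene'); w=viewer.snapshot('wrist')
s=telemetry.read_state(); print(s['t'],s['tcp_pos'],s['force'])
print([(np.round(r['at'],4),round(r['conf'],2)) for r in nets.mark_of(a,'pointer_tip')[:2]])
f=lambda p,u,v:cv2.resize(p['frame'][v:v+90,u:u+90],(400,400),interpolation=cv2.INTER_CUBIC)
cv2.imwrite('pics/c3.png',np.hstack([f(a,205,220),f(w,230,190)])[:,:,::-1])
E
```

```text
4.6667 [0.64044973 0.03406043 0.08960592] [-0.33615363 -0.11737802  0.11711138]
[(array([0.7101, 0.0177, 0.0527]), 0.63)]
```

View pics/c3.png

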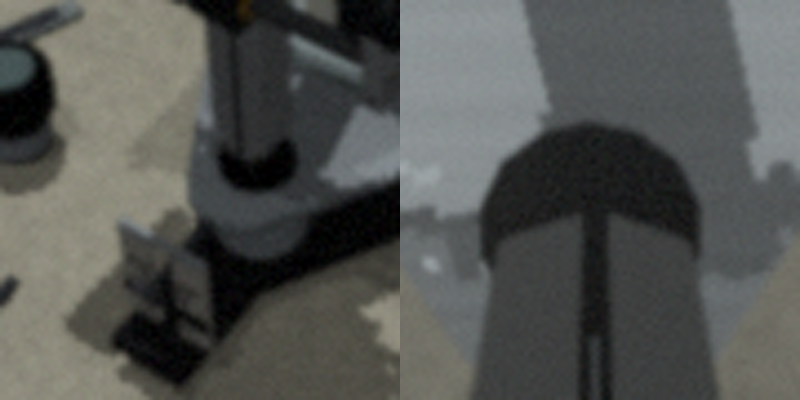

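The finger is centred over the pad, about 10 mm above it. I'm creeping down to feel for contact.

>>> move_arm --rows '[{"xyz":[0.003,0,-0.001],"delta_rot":[0,0,0],"claw":0},{"xyz":[0.006,0,-0.001],"delta_rot":[0,0,0],"claw":0},{"xyz":[0.0085,0,-0.001],"delta_rot":[0,0,0],"claw":0},{"xyz":[0.01,0,-0.001],"delta_rot":[0,0,0],"claw":0},{"xyz":[0.01,0,-0.001],"delta_rot":[0,0,0],"claw":0},{"xyz":[0.01,0,-0.001],"delta_rot":[0,0,0],"claw":0}]'

```text
t: 5.22
tcp_pos: [0.6392, 0.0343, 0.0794]
eef_rot: [[0.003, 0.242, 0.97], [-0.0, 0.97, -0.242], [-1.0, 0.001, 0.003]]
force: [-0.4, -0.2, 1.0]
finger_gap: 0.0007
```

>>> move_arm --rows '[{"xyz":[0.0005,0,0],"delta_rot":[0,0,0],"claw":0},{"xyz":[0.001,0,0],"delta_rot":[0,0,0],"claw":0},{"xyz":[0.001,0,0],"delta_rot":[0,0,0],"claw":0}]'

```text
t: 5.47
tcp_pos: [0.6393, 0.0343, 0.0788]
eef_rot: [[0.003, 0.242, 0.97], [-0.0, 0.97, -0.242], [-1.0, 0.001, 0.003]]
force: [-0.6, 0.2, 3.6]
finger_gap: 0.0003
```

>>> move_arm --rows '[{"xyz":[0.0005,0,0],"delta_rot":[0,0,0],"claw":0},{"xyz":[0.001,0,0],"delta_rot":[0,0,0],"claw":0},{"xyz":[0.001,0,0],"delta_rot":[0,0,0],"claw":0}]'

```text
t: 5.72
tcp_pos: [0.6394, 0.0343, 0.0779]
eef_rot: [[0.004, 0.242, 0.97], [-0.0, 0.97, -0.242], [-1.0, 0.001, 0.003]]
force: [-1.3, -0.6, 2.5]
finger_gap: 0.0005
```

Contact is at TCP z≈0.079, which agrees with the 62 mm pad height. The target is about 12.4 mm below that, so TCP ≈0.0666. I'll go most of the way, then check.

>>> move_arm --rows '[{"xyz":[0.001,0,0],"delta_rot":[0,0,0],"claw":0},{"xyz":[0.002,0,0],"delta_rot":[0,0,0],"claw":0},{"xyz":[0.003,0,0],"delta_rot":[0,0,0],"claw":0},{"xyz":[0.004,0,0],"delta_rot":[0,0,0],"claw":0},{"xyz":[0.005,0,0],"delta_rot":[0,0,0],"claw":0},{"xyz":[0.006,0,0],"delta_rot":[0,0,0],"claw":0},{"xyz":[0.007,0,0],"delta_rot":[0,0,0],"claw":0},{"xyz":[0.008,0,0],"delta_rot":[0,0,0],"claw":0},{"xyz":[0.009,0,0],"delta_rot":[0,0,0],"claw":0},{"xyz":[0.0095,0,0],"delta_rot":[0,0,0],"claw":0},{"xyz":[0.0095,0,0],"delta_rot":[0,0,0],"claw":0}]'

```text
t: 6.63
tcp_pos: [0.6397, 0.0342, 0.0687]
eef_rot: [[0.004, 0.242, 0.97], [-0.0, 0.97, -0.242], [-1.0, 0.001, 0.004]]
force: [-1.4, -0.3, 5.8]
finger_gap: 0.0007
```

```bash
python3 - <<'E'
from h import *
a=viewer.snapshot('scene')
s=telemetry.read_state(); print(s['t'],s['tcp_pos'],s['force'])
for n in('pointer_tip','mark'):print([(np.round(r['at'],4),round(r['conf'],2)) for r in nets.mark_of(a,n)[:2]])
f=lambda p,u,v,k:cv2.resize(p['frame'][v:v+k,u:u+k],(400,400),interpolation=cv2.INTER_CUBIC)
g=cv2.convertScaleAbs(np.hstack([f(a,220,262,45),f(a,205,220,90)]),alpha=1.6)
cv2.imwrite('pics/c4.png',g[:,:,::-1])
E
```

```text
6.6833 [0.63972008 0.03422011 0.06883423] [-0.46911325 -0.15012715  5.75117735]
[(array([0.7115, 0.0184, 0.0417]), 0.65), (array([0.7075, 0.0172, 0.0347]), 0.35)]
[(array([0.7056, 0.0155, 0.0346]), 0.56)]
```

View pics/c4.png

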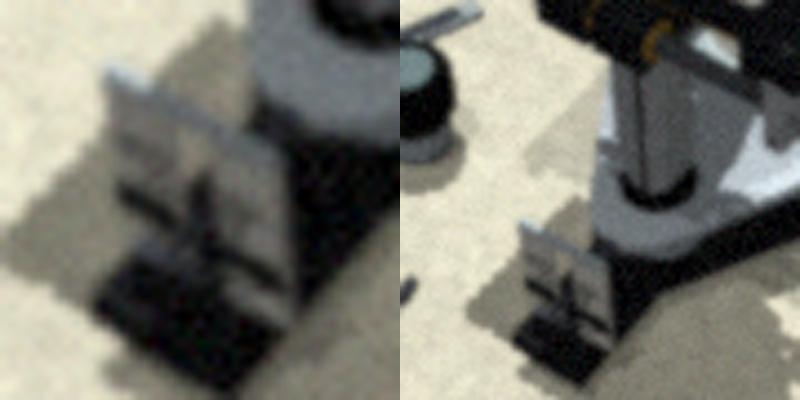

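The pointer, at crop (200,205), stands at the upper edge of the broad bar, which runs (130,190)–(280,280). That fits the computed tilt of about 0.067. I'm going 2 mm more and holding.

>>> move_arm --rows '[{"xyz":[0.0007,0,0],"delta_rot":[0,0,0],"claw":0},{"xyz":[0.0014,0,0],"delta_rot":[0,0,0],"claw":0},{"xyz":[0.002,0,0],"delta_rot":[0,0,0],"claw":0},{"xyz":[0.0023,0,0],"delta_rot":[0,0,0],"claw":0},{"xyz":[0.0023,0,0],"delta_rot":[0,0,0],"claw":0}]'

```text
t: 7.2
tcp_pos: [0.6398, 0.0342, 0.0671]
eef_rot: [[0.005, 0.242, 0.97], [-0.0, 0.97, -0.242], [-1.0, 0.001, 0.005]]
force: [-1.9, -0.1, 6.1]
finger_gap: 0.0007
```

```bash
python3 - <<'E'
from h import *
a=viewer.snapshot('scene')
s=telemetry.read_state(); print(s['t'],s['tcp_pos'],s['force'])
for n in('pointer_tip','mark'):print([(np.round(r['at'],4),round(r['conf'],2)) for r in nets.mark_of(a,n)[:2]])
f=lambda p,u,v,k:cv2.resize(p['frame'][v:v+k,u:u+k],(400,400),interpolation=cv2.INTER_CUBIC)
g=cv2.convertScaleAbs(f(a,220,262,45),alpha=2)
cv2.imwrite('pics/c5.png',g[:,:,::-1])
E
```

```text
7.25 [0.63976603 0.03421453 0.06710154] [-1.95014031 -0.73739589  6.72484099]
[(array([0.7098, 0.0185, 0.038 ]), 0.79)]
[(array([0.7042, 0.0183, 0.036 ]), 0.97), (array([0.6196, 0.2307, 0.0328]), 0.72)]
```

View pics/c5.png

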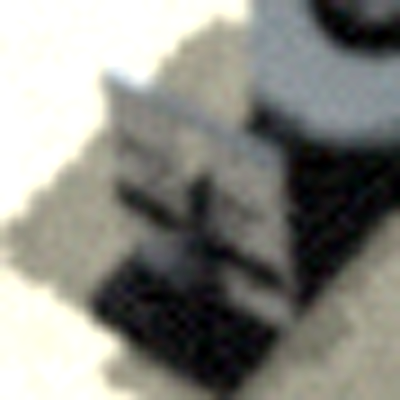

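The pointer's blade now lies in the bar at crop (200,230), and the force is about 6.4 N, as expected at the mark. I'm adding half a millimetre and holding 1.6 s.

>>> move_arm --rows '[{"xyz":[0.0005,0,0],"delta_rot":[0,0,0],"claw":0},{"xyz":[0.0005,0,0],"delta_rot":[0,0,0],"claw":0},{"xyz":[0.0005,0,0],"delta_rot":[0,0,0],"claw":0},{"xyz":[0.0005,0,0],"delta_rot":[0,0,0],"claw":0},{"xyz":[0.0005,0,0],"delta_rot":[0,0,0],"claw":0},{"xyz":[0.0005,0,0],"delta_rot":[0,0,0],"claw":0},{"xyz":[0.0005,0,0],"delta_rot":[0,0,0],"claw":0},{"xyz":[0.0005,0,0],"delta_rot":[0,0,0],"claw":0},{"xyz":[0.0005,0,0],"delta_rot":[0,0,0],"claw":0},{"xyz":[0.0005,0,0],"delta_rot":[0,0,0],"claw":0},{"xyz":[0.0005,0,0],"delta_rot":[0,0,0],"claw":0},{"xyz":[0.0005,0,0],"delta_rot":[0,0,0],"claw":0},{"xyz":[0.0005,0,0],"delta_rot":[0,0,0],"claw":0},{"xyz":[0.0005,0,0],"delta_rot":[0,0,0],"claw":0},{"xyz":[0.0005,0,0],"delta_rot":[0,0,0],"claw":0},{"xyz":[0.0005,0,0],"delta_rot":[0,0,0],"claw":0},{"xyz":[0.0005,0,0],"delta_rot":[0,0,0],"claw":0},{"xyz":[0.0005,0,0],"delta_rot":[0,0,0],"claw":0},{"xyz":[0.0005,0,0],"delta_rot":[0,0,0],"claw":0}]'

```text
t: 8.93
tcp_pos: [0.6398, 0.0342, 0.0671]
eef_rot: [[0.005, 0.242, 0.97], [-0.0, 0.97, -0.242], [-1.0, 0.001, 0.005]]
force: [-2.3, -0.5, 5.7]
finger_gap: 0.0002
```

```bash
python3 - <<'E'
from h import *
a=viewer.snapshot('scene')
s=telemetry.read_state(); print(s['t'],s['tcp_pos'],s['force'])
for n in('pointer_tip','mark'):print([(np.round(r['at'],4),round(r['conf'],2)) for r in nets.mark_of(a,n)[:2]])
E
```

```text
8.9833 [0.63976646 0.03421658 0.06715053] [-2.79672425 -1.05400709  6.44357336]
[(array([0.7093, 0.017 , 0.0385]), 0.73), (array([ 0.7255, -0.0604,  0.001 ]), 0.44)]
[(array([0.7061, 0.0171, 0.0338]), 0.56), (array([ 0.7283, -0.0603,  0.0028]), 0.35)]
```

Held at a kinematic tilt of about 0.075–0.079. The network puts the pointer about 2–3 mm higher, so I'll centre with 1 mm more and hold again for safety.

>>> move_arm --rows '[{"xyz":[0.0005,0,0],"delta_rot":[0,0,0],"claw":0},{"xyz":[0.001,0,0],"delta_rot":[0,0,0],"claw":0},{"xyz":[0.0014,0,0],"delta_rot":[0,0,0],"claw":0},{"xyz":[0.0014,0,0],"delta_rot":[0,0,0],"claw":0},{"xyz":[0.0014,0,0],"delta_rot":[0,0,0],"claw":0},{"xyz":[0.0014,0,0],"delta_rot":[0,0,0],"claw":0},{"xyz":[0.0014,0,0],"delta_rot":[0,0,0],"claw":0},{"xyz":[0.0014,0,0],"delta_rot":[0,0,0],"claw":0},{"xyz":[0.0014,0,0],"delta_rot":[0,0,0],"claw":0},{"xyz":[0.0014,0,0],"delta_rot":[0,0,0],"claw":0},{"xyz":[0.0014,0,0],"delta_rot":[0,0,0],"claw":0},{"xyz":[0.0014,0,0],"delta_rot":[0,0,0],"claw":0},{"xyz":[0.0014,0,0],"delta_rot":[0,0,0],"claw":0},{"xyz":[0.0014,0,0],"delta_rot":[0,0,0],"claw":0},{"xyz":[0.0014,0,0],"delta_rot":[0,0,0],"claw":0},{"xyz":[0.0014,0,0],"delta_rot":[0,0,0],"claw":0},{"xyz":[0.0014,0,0],"delta_rot":[0,0,0],"claw":0},{"xyz":[0.0014,0,0],"delta_rot":[0,0,0],"claw":0},{"xyz":[0.0014,0,0],"delta_rot":[0,0,0],"claw":0}]'

```text
t: 10.67
tcp_pos: [0.6398, 0.0342, 0.0663]
eef_rot: [[0.005, 0.242, 0.97], [-0.0, 0.97, -0.242], [-1.0, 0.001, 0.005]]
force: [-2.1, -0.2, 7.0]
finger_gap: 0.0003
```

```bash
python3 - <<'E'
from h import *
a=viewer.snapshot('scene')
s=telemetry.read_state(); print(s['t'],s['tcp_pos'],s['force'])
for n in('pointer_tip','mark'):print([(np.round(r['at'],4),round(r['conf'],2)) for r in nets.mark_of(a,n)[:2]])
g=cv2.convertScaleAbs(cv2.resize(a['frame'][262:307,220:265],(500,500),interpolation=cv2.INTER_CUBIC),alpha=2)
cv2.imwrite('pics/c6.png',g[:,:,::-1])
E
```

```text
10.7167 [0.63974862 0.03422878 0.0663256 ] [-2.03331169  0.13248123  6.46572268]
[(array([0.7057, 0.0182, 0.038 ]), 0.97)]
[]
```

View pics/c6.png

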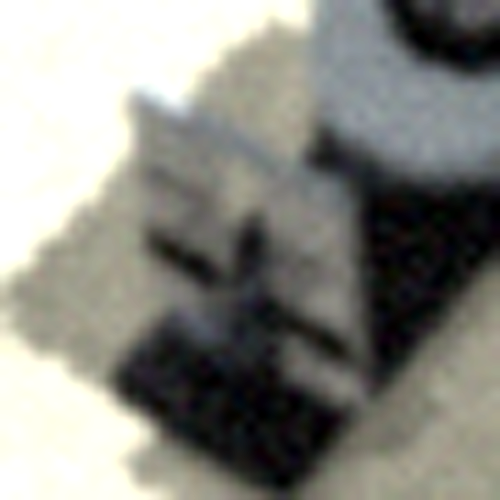

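The blade, at crop (243,290), lies on the line of the bar from (150,240) to (350,350), and the tilt works out at about 0.082. Held over 1.3 s. Now the slow release at about 6 mm/s.

>>> move_arm --rows '[{"xyz":[0,0,0],"delta_rot":[0,0,0],"claw":0},{"xyz":[-0.0005,0,0],"delta_rot":[0,0,0],"claw":0},{"xyz":[-0.001,0,0],"delta_rot":[0,0,0],"claw":0},{"xyz":[-0.0015,0,0],"delta_rot":[0,0,0],"claw":0},{"xyz":[-0.002,0,0],"delta_rot":[0,0,0],"claw":0},{"xyz":[-0.0025,0,0],"delta_rot":[0,0,0],"claw":0},{"xyz":[-0.003,0,0],"delta_rot":[0,0,0],"claw":0},{"xyz":[-0.0035,0,0],"delta_rot":[0,0,0],"claw":0},{"xyz":[-0.004,0,0],"delta_rot":[0,0,0],"claw":0},{"xyz":[-0.0045,0,0],"delta_rot":[0,0,0],"claw":0},{"xyz":[-0.005,0,0],"delta_rot":[0,0,0],"claw":0},{"xyz":[-0.0055,0,0],"delta_rot":[0,0,0],"claw":0},{"xyz":[-0.006,0,0],"delta_rot":[0,0,0],"claw":0},{"xyz":[-0.0065,0,0],"delta_rot":[0,0,0],"claw":0},{"xyz":[-0.007,0,0],"delta_rot":[0,0,0],"claw":0},{"xyz":[-0.0075,0,0],"delta_rot":[0,0,0],"claw":0},{"xyz":[-0.008,0,0],"delta_rot":[0,0,0],"claw":0},{"xyz":[-0.0085,0,0],"delta_rot":[0,0,0],"claw":0},{"xyz":[-0.009,0,0],"delta_rot":[0,0,0],"claw":0},{"xyz":[-0.0095,0,0],"delta_rot":[0,0,0],"claw":0}]'

```text
t: 12.48
tcp_pos: [0.6395, 0.0343, 0.0756]
eef_rot: [[0.004, 0.242, 0.97], [-0.0, 0.97, -0.242], [-1.0, 0.001, 0.004]]
force: [-1.9, -0.2, 3.1]
finger_gap: 0.0004
```

>>> move_arm --rows '[{"xyz":[-0.0003,0,0],"delta_rot":[0,0,0],"claw":0},{"xyz":[-0.0006,0,0],"delta_rot":[0,0,0],"claw":0},{"xyz":[-0.001,0,0],"delta_rot":[0,0,0],"claw":0},{"xyz":[-0.0013,0,0],"delta_rot":[0,0,0],"claw":0},{"xyz":[-0.0016,0,0],"delta_rot":[0,0,0],"claw":0},{"xyz":[-0.002,0,0],"delta_rot":[0,0,0],"claw":0},{"xyz":[-0.0023,0,0],"delta_rot":[0,0,0],"claw":0},{"xyz":[-0.0026,0,0],"delta_rot":[0,0,0],"claw":0},{"xyz":[-0.003,0,0],"delta_rot":[0,0,0],"claw":0},{"xyz":[-0.0033,0,0],"delta_rot":[0,0,0],"claw":0},{"xyz":[-0.0036,0,0],"delta_rot":[0,0,0],"claw":0},{"xyz":[-0.004,0,0],"delta_rot":[0,0,0],"claw":0},{"xyz":[-0.0045,0,0],"delta_rot":[0,0,0],"claw":0},{"xyz":[-0.005,0,0],"delta_rot":[0,0,0],"claw":0}]'

```text
t: 13.65
tcp_pos: [0.6397, 0.0342, 0.0801]
eef_rot: [[0.005, 0.242, 0.97], [-0.0, 0.97, -0.242], [-1.0, 0.001, 0.005]]
force: [-0.4, 0.5, -0.6]
finger_gap: 0.0002
```

The force is zero and the finger is 1 mm clear of the home height. Retreating straight up.

>>> move_arm --rows '[{"xyz":[-0.005,0,0],"delta_rot":[0,0,0],"claw":0},{"xyz":[-0.015,0,0],"delta_rot":[0,0,0],"claw":0},{"xyz":[-0.04,0,0],"delta_rot":[0,0,0],"claw":0},{"xyz":[-0.07,0,0],"delta_rot":[0,0,0],"claw":0},{"xyz":[-0.1,0,0],"delta_rot":[0,0,0],"claw":0},{"xyz":[-0.13,0,0],"delta_rot":[0,0,0],"claw":0},{"xyz":[-0.14,0,0],"delta_rot":[0,0,0],"claw":0},{"xyz":[-0.14,0,0],"delta_rot":[0,0,0],"claw":0},{"xyz":[-0.14,0,0],"delta_rot":[0,0,0],"claw":0},{"xyz":[-0.14,0,0],"delta_rot":[0,0,0],"claw":0}]'

```text
t: 14.48
tcp_pos: [0.6382, 0.0343, 0.2174]
eef_rot: [[0.001, 0.242, 0.97], [-0.0, 0.97, -0.242], [-1.0, 0.0, 0.001]]
force: [0.1, -0.1, 0.6]
finger_gap: 0.0002
```

```bash
python3 - <<'E'
from h import *
a=viewer.snapshot('scene');w=viewer.snapshot('wrist')
s=telemetry.read_state(); print(s['t'],s['tcp_pos'],s['force'])
for p in(a,w):
  for n in('pointer_tip','pad_top','case_mid','eyepiece_mid','objective_mid'):print(n,[(np.round(r['at'],4),round(r['conf'],2)) for r in nets.mark_of(p,n)[:4]])
g=cv2.convertScaleAbs(cv2.resize(a['frame'][200:320,190:350],(533,400),interpolation=cv2.INTER_CUBIC),alpha=1.6)
cv2.imwrite('pics/c7.png',g[:,:,::-1])
E
```

```text
14.5833 [0.63796679 0.03428036 0.21690996] [-0.45603099 -0.62468364 -0.24638971]
pointer_tip [(array([0.7101, 0.0168, 0.0559]), 0.81), (array([0.706 , 0.0163, 0.0354]), 0.54), (array([0.6679, 0.132 , 0.024 ]), 0.25)]
pad_top [(array([0.6352, 0.035 , 0.0608]), 0.64)]
case_mid [(array([0.3552, 0.1316, 0.0066]), 0.93), (array([ 0.4678, -0.3006,  0.0108]), 0.93), (array([0.539 , 0.0573, 0.0655]), 0.81), (array([ 0.3456, -0.0556,  0.0069]), 0.7)]
eyepiece_mid [(array([ 0.6163, -0.0923,  0.0229]), 0.68), (array([0.6223, 0.231 , 0.0307]), 0.37)]
objective_mid [(array([0.6693, 0.1367, 0.0255]), 0.71)]
pointer_tip []
pad_top [(array([0.6398, 0.0327, 0.0637]), 0.9)]
case_mid [(array([0.4516, 0.2881, 0.0071]), 0.74), (array([ 0.4696, -0.2963,  0.0084]), 0.74), (array([0.5388, 0.0521, 0.0607]), 0.56), (array([ 0.587 , -0.1376,  0.0013]), 0.31)]
eyepiece_mid [(array([ 0.618 , -0.0883,  0.0237]), 0.68)]
objective_mid [(array([0.6637, 0.1417, 0.0227]), 0.78)]
```

View pics/c7.png

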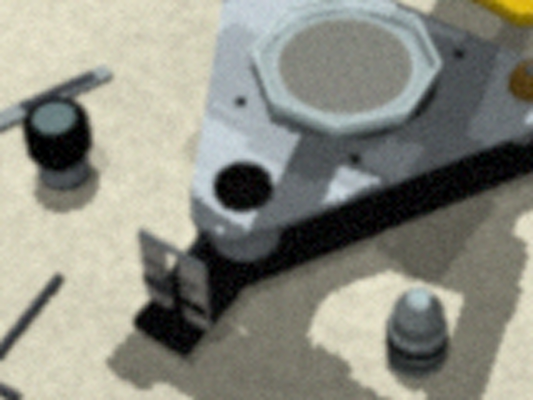

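The corner is back up: pad at (243,186), pointer at the top of the scale near (170,262). The case is seated as before and the neighbours are unmoved.

```bash
python3 -c "
from h import *
print(order.close_job())"
```

```text
the job is handed in; nothing more can be done
None
```

I pressed the sprung corner into the broad bar, held it there, let it up slowly and took the hand away. The job was handed in at about 14.6 s, inside the 42 s limit.

- **Press and hold:** The shut fingertips met the pad at the expected height and pressed it down until the pointer stood in the bar. From the fingertip travel I put the tilt at about 0.075–0.079 for the first hold (about 1.6 s). It was about 0.082 for the second (about 1.4 s), after I pressed a little under 1 mm further.
- **Release:** The corner came up at about 4–6 mm/s under the finger, and the force fell to zero at home height.
- **Last checks:** The pointer read 0.056 m above the bench, against 0.054 m nominal at home. The case, eyepiece and objective sat at their first positions, within the networks' few millimetres. I checked the jar, tweezers and hex key only by eye, and only as far as they showed in the last picture.
- **Disagreements:**
  - During the holds the network put the pointer at about 0.038 m, some 2–3 mm higher than my figure and close to the bar's upper edge. The crop showed the blade in the bar, and the 6–7 N force fitted the mark.
  - One move was refused for a missing key, and nothing moved.

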